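Change over the touch-lid medal boxes

ROBOT

A 6-joint arm with a two-finger parallel gripper is mounted at the origin on the work surface. World frame = base frame: x ahead of the robot, y to its left, z up, the work surface at z = 0. Lengths are in mm, angles in rad, forces in N, time in s.
With the tool pointing down it reaches from about 350 to 800 mm from the base axis. Payload 7.3 kg.
Tool frame: the origin (TCP) lies at the very end of the fingers, on their centre line; the grasp point (between the pads) lies behind it (grasp_offset is the z of the grasp point in the tool frame, in mm); z points along the fingers, y is the line along which they close (so a half turn about z gives the same grasp; the last joint's range is limited). The gripper opens to 85 mm and grips with 20 to 120 N. Pads are 22 mm wide; open, the fingers measure 114 mm over their backs; the gripper's body (76 mm by 85 mm) begins 54 mm behind the grasp point. The pads swing forward as they close: fully open they stand 13 mm farther back than shut.
Start: joints at [1.077, 0.342, 1.524, -0, 1.275, -0.146], TCP at [178.922, 493.59, 231.322] pointing down, gripper open.
Joint ranges: [-2.53, 2.53], [-0.77, 2.02], [0.04, 2.7], [-1, 4.14], [0.28, 2.66], [-3.11, 3.11]. Speed limits (rad/s): [2.57, 2.57, 3.14, 3.14, 3.14, 3.14].

INTERFACE

Orientations are given as a rotation vector (axis times angle).
In Python, from plant import * gives the robot as it stands. The module is installed in compiled form; this text tells all that it offers.
- The arm moves only by the tool jog_arm, never from a script. Its argument "targets" is a list that holds one entry, the list of rows, each a list of 7 numbers: the shift along the tool's x, y, z normalised to -1 to 1, where 1 is 300 mm, then the turn, a rotation vector about the tool's x, y, z normalised to -1 to 1, where 1 is 360 degrees, then the opening, from 0 (shut) to 1 (fully open). In form: [[[dx, dy, dz, ax, ay, az, claw], ...]]. A call has 1 to 12 rows; each row shifts and turns the commanded pose from where the row before left it, along the tool's axes as they then stand; what a row does not reach is not made up. A row lasts 1/12 s, in which the tool goes at most 41.7 mm and 7.16 degrees, less where a joint would pass 70% of its speed; a pose out of reach is approached as far as the arm can. A call with a number of a shift or a turn outside -1 to 1 is refused whole. A call with a gripper value outside its range is refused whole. The fingers move at their own pace and stop on an object; the grip force is fixed at half the most. Time passes only in rows, so rows that do not move let the fingers close. It gives the time, the measured TCP pose, the force, the opening and the grip force at its end, in the units of the state.
- sense(): the state, without advancing time (a new reading comes with each control period).
- camera(name): name is "scene" or "side" or "wrist"; returns a dict with "color" (400x640x3 uint8, red, green, blue), "K" (3x3 intrinsics, pixels), "rvec" (rotation vector, rad) and "tvec" (3), from world to camera coordinates, as OpenCV has them. Camera axes: x right, y down, z forward; pixel columns grow to the right and rows downward; lengths in mm; the calibration is good to about 2 mm. A picture is of the moment at which its call begins. There is no depth.
- job_done(): hands the job in; it is judged then, once.
The state is a dict: "t": time; "joint_pos": joint angles; "qvel": joint speeds; "joint_efforts": joint torques, N m; "tool_pos": TCP position; "tool_rot": TCP orientation; "force": force on the tool from outside, world axes, zero at the start; "moment": the same for the moment, N m; "finger_gap": opening from 0.0 (shut) to 1.0 (fully open); "gripper_force": force on a finger pad.
Only numpy, scipy, OpenCV 4.12 (cv2) and the standard library are available. Lean on these libraries where they do the work, as an engineer would, in place of code of your own. Each camera call takes 0.05 s, during which the arm holds its last target. There are 200 camera calls.

TASK

The order in the long box is packed, so press its raised lid down until it catches and stays shut, and press the shut lid of the tall box so that it pops up and stays open for the next order. The lids have push-push catches: press over the dark thumb pad down to the stop, let go, then check whether the lid ended up open or shut. Leave the short low box shut.

Things in the scene. Friction and masses are not known exactly. Their poses are not given: they have to be found in the camera images.
- long_pad (a point): Press point on the lid of the long box (grey, 116 deep x 180 wide x 60 mm high, fixed, front to the robot; lid 101 x 168 x 12 mm, rear hinge): centre of the dark 22 x 40 mm thumb pad on the lid's top, 17 mm from the front edge, 85 mm from the hinge. Axes: x to the hinge, z out of the lid. 73 mm above the table when shut (level), about 106 mm open (tilted 24 degrees). Starts open.
- tall_pad (a point): The same point on the tall box (116 x 116 x 120 mm high, same kind of lid, 104 mm wide): 133 mm above the table when shut, 166 mm open. Starts shut. All three catches: push the pad straight down to the stop, 7 to 8 mm below its shut height, and let go; an open lid then stays shut, a shut one swings open. Pressed less far, it goes back to what it was. The lids are sprung upward with 1 to 2 N.
- low_pad (a point): The same point on the short low box (116 x 116 x 60 mm high, same lid and catch as the tall box, half its height and narrower than the long box): 73 mm above the table when shut, 106 mm open. Starts shut and is to be left shut.

How it is judged (in metres and radians):
At the end, for the whole second after the job is handed in: The long box's lid is latched shut (pad less than 80 mm above the table), the tall box's lid stands open (pad more than 152 mm above the table), and the short low box's lid is shut (pad less than 80 mm above the table) (height (world z) of each of long_pad, low_pad below 0.08 m and height (world z) of tall_pad above 0.152 m); the robot touches nothing.
It fails at once if the short low box's lid is opened (its pad rises above 88 mm) (height (world z) of low_pad above 0.088 m).
It also fails if it takes over 45 s, if anything falls off the work surface, if the arm or the gripper's body presses on something with over 40 N, if the wrist force passes 120 N, or if a joint passes its speed limit or range.

## Working session

There is one attempt and no reset: what is moved stays moved. The work goes in short steps, Python scripts to look and compute and a tool call to move; the robot and the scene stay as the last step left them, time stands still between calls to the robot, and variables do not carry over. Pictures are saved under pics/ and viewed, at most 10 in all, crops included, and the job is handed in when it is done.

Besides the shell and the picture viewer there is one more tool, called after ">>>" as name(argument=value, ...) on one line, values as JSON. jog_arm: Moves the arm, as the interface text tells. Scaled input: -1 to 1 covers 300 mm each way for a shift and 360 degrees each way for a turn. Its arguments: {"type":"object","properties":{"targets":{"type":"array"}},"required":["targets"]}

```bash
mkdir -p pics
python3 - <<'E'
from plant import *
import cv2
for n in ("scene","side"):
    c=camera(n); cv2.imwrite(f"pics/{n}0.png",c["color"][:,:,::-1])
s=sense(); print(s["t"],s["tool_pos"],s["tool_rot"],s["force"],s["finger_gap"])
E
```

```text
0.1 [178.74946221 493.25753864 230.69021371] [-5.43481077e-01 -3.09381477e+00  2.05074926e-03] [-0.00620755  0.13524006 -0.14111769] 1.00221044935424
```

View pics/scene0.png

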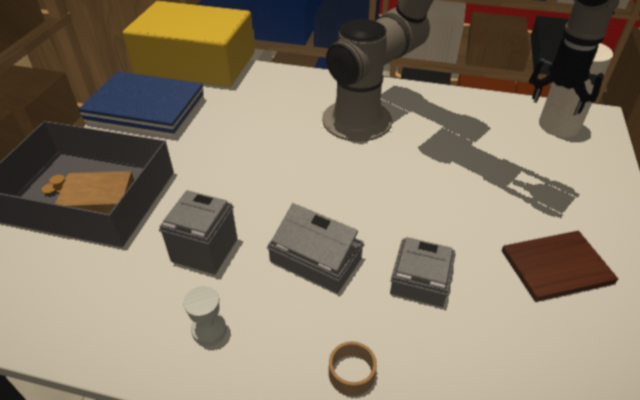

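View pics/side0.png

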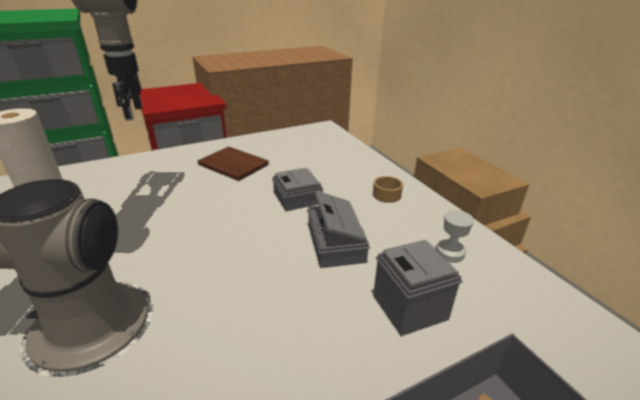

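The scene view shows the tall box's pad near (207,198), the open long box's pad near (320,222) and the low box's pad near (428,246). In the side view they're near (404,263), (328,209) and (286,179). I'll enlarge these areas to read them more closely.

Run:
```python
import cv2,numpy as np
a=cv2.imread("pics/scene0.png");b=cv2.imread("pics/side0.png")
def c(im,x,y,w=66,h=50):
    r=cv2.resize(im[y:y+h,x:x+w],None,fx=6,fy=6,interpolation=cv2.INTER_CUBIC)
    r=cv2.convertScaleAbs(r,alpha=1.8,beta=10)
    for i in range(0,w,10): cv2.putText(r,str(x+i),(i*6,8),0,.3,(0,255,255));cv2.line(r,(i*6,10),(i*6,14),(0,255,255))
    for i in range(0,h,10): cv2.putText(r,str(y+i),(0,i*6+4),0,.3,(0,255,0))
    return r
cv2.imwrite("pics/crop.png",np.vstack([np.hstack([c(a,175,178),c(a,290,200)]),np.hstack([c(b,375,240),c(b,300,185)])]))
```

```text
(no output)
```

View pics/crop.png

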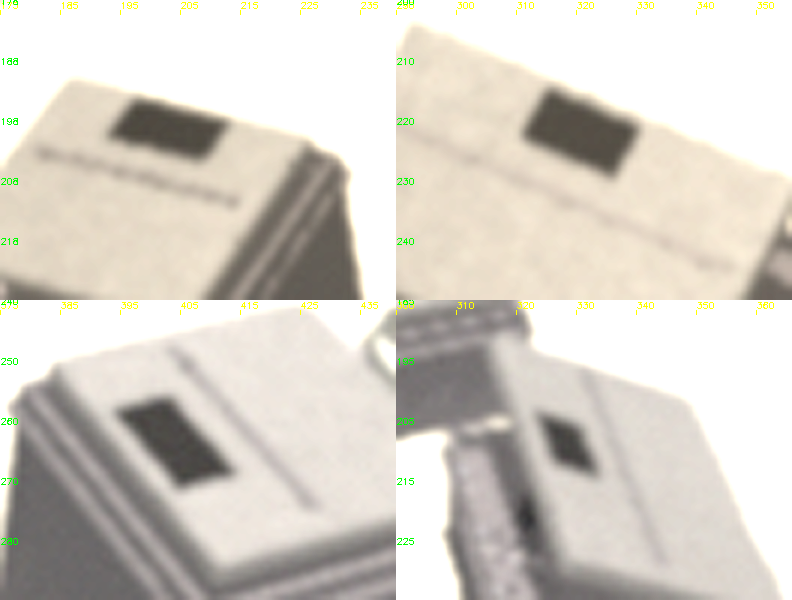

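Run:
```python
from plant import *
import cv2,numpy as np
C={n:camera(n) for n in("scene","side")}
def pl(n,p,z):
    c=C[n];R=cv2.Rodrigues(np.array(c["rvec"]))[0];t=np.array(c["tvec"]).ravel()
    o=-R.T@t;d=R.T@np.linalg.inv(c["K"])@[p[0],p[1],1];return (o+d*(z-o[2])/d[2])[:2].round(1)
print("tall",pl("scene",(203.2,199.7),133),pl("side",(404.4,263.5),133))
print("long",pl("scene",(320.8,222),106),pl("side",(328.8,208.9),106))
print("low",pl("scene",(428,246),73),pl("side",(286,179),73))
q=lambda n,o,ps,z:[pl(n,(o[0]+x/6,o[1]+y/6),z) for x,y in ps]
# pad axis: midpoints of short ends
for n,o,ps,z in(("scene",(175,178),[(122,118.5),(215.5,141)],133),("side",(375,240),[(144,102.5),(209,180)],133),
 ("scene",(290,200),[(140,113),(229.5,151.5)],106),("side",(300,185),[(163,119),(182,167.5)],106)):
    a,b=q(n,o,ps,z);print(a,b,np.linalg.norm(b-a),np.degrees(np.arctan2(*(b-a)[::-1])))
s=sense();print(s["t"],s["tool_pos"],cv2.Rodrigues(np.array(s["tool_rot"]))[0].round(3))
```

```text
tall [ 565.8 -242.2] [ 567.8 -245.4]
long [543.8  21.2] [546.5  19.4]
low [526.7 258.1] [532.5 257.4]
[ 564.2 -261.7] [ 566.9 -223.4] 38.39505176451776 85.96754314122788
[ 569.8 -225.7] [ 565.7 -264.6] 39.11547008537673 -96.01667299605603
[538.4   2.9] [549.3  39.3] 37.99697356369319 73.3296419644731
[551.4  37.3] [541.6   2.4] 36.24982758579686 -105.68486364800953
0.2 [178.78730648 493.37993174 230.91053347] [[-0.94   0.341 -0.   ]
 [ 0.341  0.94  -0.001]
 [ 0.    -0.001 -1.   ]]
```

>>> jog_arm(targets=[[[-0.1,-0.063,0,0,0,0,0],[-0.1,-0.063,0,0,0,0,0],[-0.1,-0.063,0,0,0,0,0],[-0.1,-0.063,0,0,0,0,0],[-0.1,-0.063,0,0,0,0,0],[-0.1,-0.063,0,0,0,0,0],[-0.1,-0.063,0,0,0,0,0],[-0.1,-0.063,0,0,0,0,0],[-0.1,-0.063,0,0,0,0,0],[-0.1,-0.063,0,0,0,0,0],[-0.1,-0.063,0,0,0,0,0],[-0.1,-0.063,0,0,0,0,0]]])

```text
t: 1.2
tool_pos: [440.8, 156.1, 231.3]
tool_rot: [0.544, 3.094, 0.0]
force: [0.8, 1.2, 0.4]
finger_gap: 0.001
gripper_force: 0.0
```

>>> jog_arm(targets=[[[-0.0967,-0.062,0,0,0,0,0],[-0.0967,-0.062,0,0,0,0,0],[-0.0967,-0.062,0,0,0,0,0],[-0.0967,-0.062,0,0,0,0,0],[-0.0967,-0.062,0,0,0,0,0],[0,0,0.1,0,0,0,0],[0,0,0.1,0,0,0,0],[0,0,0.1,0,0,0,0],[0,0,0,0,0,0,0],[0,0,0,0,0,0,0]]])

```text
t: 2.03
tool_pos: [543.9, 20.8, 140.5]
tool_rot: [-0.543, -3.091, 0.0]
force: [0.7, -1.1, 0.1]
finger_gap: 0.001
gripper_force: 0.0
```

Run:
```python
from plant import *
import cv2,numpy as np
a=camera("scene")["color"][150:300,230:390,::-1];b=camera("side")["color"][120:270,250:410,::-1]
r=lambda i:cv2.convertScaleAbs(cv2.resize(i,None,fx=2.5,fy=2.5,interpolation=2),alpha=1.6)
cv2.imwrite("pics/p1.png",np.hstack([r(a),r(b)]));print(sense()["tool_pos"])
```

```text
[545.84987803  20.84459329 143.08139414]
```

View pics/p1.png

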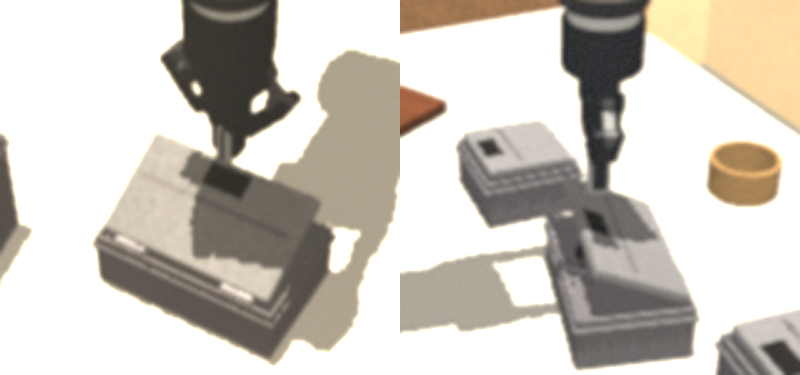

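The closed fingertips hang just above the long pad (near (225,155) left, (600,190) right in the crops), lined up. I'll press now, shifting forward to follow the lid's arc.

>>> jog_arm(targets=[[[0,0,0.055,0,0,0,0],[0,0,0.055,0,0,0,0],[0.006,0,0.021,0,0,0,0],[0.006,0,0.021,0,0,0,0],[0.006,0,0.021,0,0,0,0],[0.006,0,0.021,0,0,0,0],[0.006,0,0.021,0,0,0,0],[0.006,0,0.021,0,0,0,0],[0,0,0,0,0,0,0],[0,0,0,0,0,0,0]]])

```text
t: 2.97
tool_pos: [534.2, 24.6, 70.2]
tool_rot: [-0.543, -3.093, -0.0]
force: [-1.0, 0.1, 1.3]
finger_gap: -0.003
gripper_force: 0.8
```

>>> jog_arm(targets=[[[0,0,0.007,0,0,0,0],[0,0,0.007,0,0,0,0],[0,0,0.004,0,0,0,0],[0,0,0,0,0,0,0]]])

```text
t: 3.3
tool_pos: [534.4, 24.6, 65.7]
tool_rot: [-0.543, -3.094, -0.0]
force: [-3.3, 1.2, 10.1]
finger_gap: -0.004
gripper_force: 4.8
```

>>> jog_arm(targets=[[[0,0,0.005,0,0,0,0],[0,0,0,0,0,0,0]]])

```text
t: 3.47
tool_pos: [534.4, 24.7, 65.1]
tool_rot: [0.543, 3.094, 0.0]
force: [-5.8, 1.3, 16.2]
finger_gap: 0.002
gripper_force: 8.3
```

>>> jog_arm(targets=[[[0,0,-0.01,0,0,0,0],[0,0,-0.03,0,0,0,0],[0,0,-0.09,0,0,0,0],[0,0,-0.1,0,0,0,0],[0,0,-0.1,0,0,0,0],[0,0,-0.1,0,0,0,0],[0,0,0,0,0,0,0],[0,0,0,0,0,0,0]]])

```text
t: 4.13
tool_pos: [535.7, 24.4, 194.6]
tool_rot: [0.543, 3.09, 0.001]
force: [-0.5, -0.3, -0.3]
finger_gap: -0.002
gripper_force: 0.0
```

Run:
```python
from plant import *
import cv2,numpy as np
a=camera("scene")["color"][150:300,230:390,::-1];b=camera("side")["color"][120:270,250:410,::-1]
r=lambda i:cv2.convertScaleAbs(cv2.resize(i,None,fx=2.5,fy=2.5,interpolation=2),alpha=1.6)
cv2.imwrite("pics/p2.png",np.hstack([r(a),r(b)]));s=sense();print(s["tool_pos"],s["force"])
```

```text
[534.08453118  24.5081241  191.92641766] [ 0.35735514  0.0420644  -0.40771589]
```

View pics/p2.png

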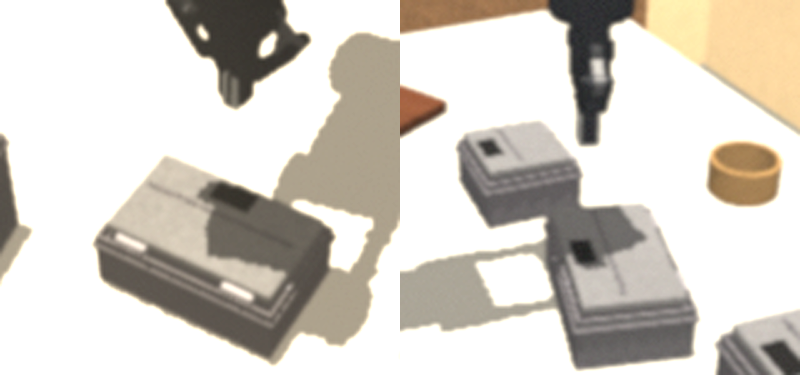

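The long lid now lies flat on its box (pad near (232,197) left, (582,252) right in the crops), so it's shut. Next is the tall pad.

>>> jog_arm(targets=[[[-0.051,-0.1,0,0,0,0,0],[-0.051,-0.1,0,0,0,0,0],[-0.051,-0.1,0,0,0,0,0],[-0.051,-0.1,0,0,0,0,0],[-0.051,-0.1,0,0,0,0,0],[-0.051,-0.1,0,0,0,0,0],[-0.051,-0.1,0,0,0,0,0],[-0.051,-0.1,0,0,0,0,0],[0,0,0,0,0,0,0],[0,0,0.08,0,0,0,0],[0,0,0.08,0,0,0,0],[0,0,0,0,0,0,0]]])

```text
t: 5.23
tool_pos: [564.7, -241.1, 138.2]
tool_rot: [-0.543, -3.083, -0.007]
force: [-1.0, 0.4, -1.2]
finger_gap: -0.003
gripper_force: 0.0
```

>>> jog_arm(targets=[[[0,0,0,0,0,0,0],[0,0,0.015,0,0,0,0],[0,0,0.015,0,0,0,0],[0,0,0.015,0,0,0,0],[0,0,0,0,0,0,0],[0,0,0,0,0,0,0]]])

```text
t: 5.73
tool_pos: [568.0, -242.8, 131.5]
tool_rot: [0.543, 3.094, -0.0]
force: [-0.8, -0.2, 1.4]
finger_gap: -0.003
gripper_force: 0.7
```

>>> jog_arm(targets=[[[0,0,0.01,0,0,0,0],[0,0,0.01,0,0,0,0],[0,0,0.006,0,0,0,0],[0,0,0,0,0,0,0],[0,0,0,0,0,0,0]]])

```text
t: 6.15
tool_pos: [567.9, -243.0, 125.1]
tool_rot: [0.543, 3.093, -0.001]
force: [-4.8, 2.3, 12.6]
finger_gap: 0.001
gripper_force: 6.6
```

>>> jog_arm(targets=[[[0,0,0.004,0,0,0,0],[0,0,0,0,0,0,0],[0,0,-0.03,0,0,0,0],[0,0,-0.08,0,0,0,0],[0,0,-0.1,0,0,0,0],[0,0,-0.1,0,0,0,0],[0,0,-0.1,0,0,0,0],[0,0,0,0,0,0,0],[0,0,0,0,0,0,0],[0,0,0,0,0,0,0],[0,0,0,0,0,0,0]]])

```text
t: 7.07
tool_pos: [567.3, -242.5, 243.4]
tool_rot: [-0.543, -3.092, -0.002]
force: [0.1, -0.1, -0.7]
finger_gap: 0.005
gripper_force: 0.0
```

Run:
```python
from plant import *
import cv2,numpy as np
a=camera("scene")["color"][100:300,150:470,::-1];b=camera("side")["color"][130:330,240:480,::-1]
r=lambda i,f:cv2.convertScaleAbs(cv2.resize(i,None,fx=f,fy=f,interpolation=2),alpha=1.6)
cv2.imwrite("pics/p3.png",np.hstack([r(a,1.4),r(b,1.4)]));s=sense();print(s["t"],s["tool_pos"],s["force"])
```

```text
7.1667 [ 567.37652162 -242.63959439  243.51204053] [-0.59503571 -0.02721965  0.31158619]
```

View pics/p3.png

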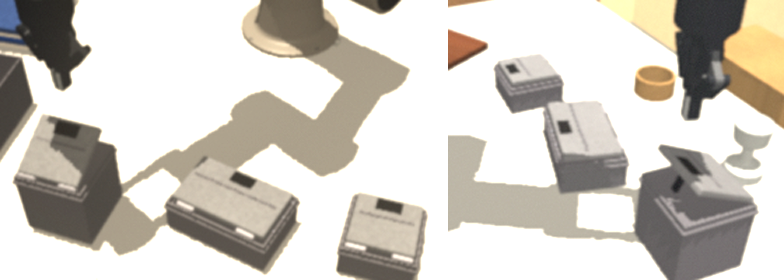

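The tall lid stands open (pad near (67,128) left, (690,168) right in the crops). The long and low lids lie flat, and the gripper is clear of everything.

```bash
python3 -c "
from plant import *
print(job_done())"
```

```text
the job is handed in; nothing more can be done
None
```

The job is handed in: in the last pictures the long box's lid is latched shut, the tall box's lid stands open, the low box's lid is still shut, and the arm is clear of everything; no verdict came back.

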